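# Seat the ball bearing in the vee stop

## Robot

A 7-joint arm with a two-finger parallel gripper is mounted at the origin on a cart in front of the work surface, level with it; the furniture and walls round the work are solid. World frame = base frame: x ahead of the robot, y to its left, z up, the work surface at z = 0. Lengths are in m, angles in rad, forces in N, time in s.
With the tool pointing down it reaches from about 0.35 to 0.9 m from the base axis. Payload 8.1 kg.
Tool frame: the origin (TCP) lies midway between the tips of the shut fingers; the grasp point (between the pads) lies 19 mm behind it (arm.hold_point_z is the distance from the TCP to the grasp point, in m); z points along the fingers, y is the direction in which the jaws open and shut (so a half turn about z gives the same grasp; the last joint's range is limited). The gripper opens to 92 mm and grips with 3 to 60 N. Pads are 19 mm wide; open, the fingers measure 130 mm over their backs; the gripper's body (75 mm by 190 mm) begins 47 mm behind the grasp point.
Start: joints at [1.142, 0.434, 0.025, 1.573, -0.012, 1.134, -0.075], TCP at [0.2, -0.592, 0.227] pointing down, gripper open.
Joint ranges: [-2.62, 2.62], [-0.44, 2.09], [-1.27, 1.32], [0.08, 2.57], [-1.32, 4.46], [0.12, 2], [-2.74, 2.74]. Speed limits (rad/s): [2.22, 2.22, 3.01, 3.01, 3.14, 3.14, 3.14].

## Interface

Orientations are given as a rotation vector (axis times angle).
In Python, from cell import arm gives the robot as it stands.
- The arm moves only by the shell command python3 -m pendant 'ROWS' [FORCE]. ROWS is JSON, a list of rows, each a list of 3 entries, a list of its own where there are three numbers: the shift along the tool's x, y, z in m, then the turn, a rotation vector about the tool's x, y, z in degrees, then the finger opening in m, from 0 to 0.0918. A call has 1 to 10 rows; each row shifts and turns the commanded pose from where the row before left it, along the tool's axes as they then stand; what a row does not reach is not made up. A row lasts 1/8 s, in which the tool goes at most 62.5 mm and 10.7 degrees, less where a joint would pass 70% of its speed; a pose out of reach is approached as far as the arm can. A call with a gripper value outside its range is refused whole. The fingers move at their own pace and stop on an object; FORCE is the grip in N (left out, the last holds). Time passes only in rows, so rows that do not move let the fingers close. It gives the time, the measured TCP pose, the force and the opening at its end, in the units of the state.
- arm.observe(): the state, without advancing time (a new reading comes with each control period).
- arm.get_image(name): name is "scene" or "top"; returns (picture, depth): 400x640x3 uint8, red, green, blue; 400x640 float32, m along the optical axis (not along the pixel's ray), 0 where there is no reading.
- arm.camera_params(name): a dict with "fovy" (degrees; the focal length in pixels is half the picture's height over the tangent of half this angle, whatever the lens; pixels are square), "cx", "cy" (the principal point, pixels), "rvec" (rotation vector, rad) and "tvec" (3), from world to camera coordinates, as OpenCV has them. Camera axes: x right, y down, z forward; pixel columns grow to the right and rows downward; lengths in m; the calibration is good to about 2 mm. A picture is of the moment at which its call begins. camera_params takes no time and is no camera call.
- arm.sign_off(): hands the job in, once; it reports no verdict.
Trained networks look in the newest picture that a camera, given by its name, has taken for a name from the list of things; names that differ only in an ending like _2 or _b are one class to them, and where a whole thing is asked for, a point or a joint stands for the part that bears it (a point fixed in the world has none). Each returns a list of dicts, best first, with "conf" (0 to 1); they miss things now and then, are a little off and sometimes report something else, mostly with a low value. They report only what shows in the picture. A call takes as long as a camera call. They do not tell look-alikes from the thing itself.
- arm.look_for(camera, label): "rect" ([centre column, centre row, width, height] in pixels, round what is visible of it).
- arm.masks_of(camera, label): "pixels" (400x640 bool, what is visible of it) and "rect" ([centre column, centre row, width, height] in pixels, round what is visible of it).
The state is a dict: "clock": time; "joints": joint angles; "dq": joint speeds; "joint_efforts": joint torques, N m; "position": TCP position; "ee_rot": TCP orientation; "force": force on the tool from outside, world axes, zero at the start; "ft_torque": the same for the moment, N m; "width": opening from 0.0 (shut) to 1.0 (fully open).
Only numpy, scipy, OpenCV 4.12 (cv2) and the standard library are available. Lean on these libraries where they do the work, as an engineer would, in place of code of your own. Each camera call takes 0.05 s, during which the arm holds its last target.

## Task

The dark steel vee stop on the bench locates round parts for marking out. Slide the ball bearing along the bench top into the open mouth of the vee until it sits fully home against both arms, without lifting it off the bench, and let go of it. Leave the copper bobbin where it stands.

Things in the scene. Friction and masses are not known exactly. Their poses are not given: they have to be found in the camera images.
- bearing: bright steel ball bearing lying flat on the bench, a ring of 47 mm outer diameter, 14 mm high, its bore (about 20 mm) does not admit a finger, use the outer rim; loose, about 0.12 kg (may vary by a third). Origin at the centre of its underside, z up; its yaw does not matter
- vee_stop: dark steel vee stop fixed to the bench: two bars at 90 deg, inner faces 100 mm long, 22 mm thick, 20 mm high (screw heads reach 24 mm); no floor, the bench top runs in between. Origin: inner corner of the two inner faces, at bench level. Its -x axis points out of the mouth (roughly to the robot) midway between the arms, 45 deg from each. Mouth 141 mm wide, 71 mm before the corner
- vee_seat (a point): point at bench level, 33.5 mm in front of the vee's inner corner on its centre line, where the centre of the bearing's underside lies when it touches both arms; axes as those of the vee stop
- bobbin: bystander: copper wire bobbin with dark flanges standing upright, 44 mm diameter, 30 mm high; loose, about as near to the robot as the bearing, some 160 mm to the left or right of it. Origin at the centre of its underside
Mind the look-alikes: they are no part of the job. Several things look just like the bearing: the one meant starts farthest to the robot's right.

How it is judged:
By the outcome, as a careful person would: the job done as asked, in the order asked, and still so for the second after the job is handed in, with the robot touching nothing.
It also fails if it takes over 45 s, if anything falls off the work surface, if the arm or the gripper's body presses on something with over 40 N, if the wrist force passes 120 N, or if a joint passes its speed limit or range.

## Working session

There is one attempt and no reset: what is moved stays moved. The work goes in short steps, Python scripts to look and compute and a shell command to move; the robot and the scene stay as the last step left them, time stands still between calls to the robot, and variables do not carry over. Pictures are saved under pics/ and viewed, and the job is handed in when it is done.

```bash
ls; mkdir -p pics; cat > h.py <<'E'
import numpy as np,cv2
from scipy.spatial.transform import Rotation as R
from cell import arm
def cam(n):
    p=arm.camera_params(n); f=200/np.tan(np.radians(p['fovy'])/2)
    return f,p['cx'],p['cy'],R.from_rotvec(p['rvec']).as_matrix(),np.array(p['tvec'])
def ray(n,u,v,z):
    f,cx,cy,M,t=cam(n); d=M.T@np.array([(u-cx)/f,(v-cy)/f,1]); o=-M.T@t
    return o+d*(z-o[2])/d[2]
def proj(n,P):
    f,cx,cy,M,t=cam(n); q=M@np.array(P)+t; return f*q[0]/q[2]+cx,f*q[1]/q[2]+cy
def cloud(n,D,m):
    f,cx,cy,M,t=cam(n); v,u=np.nonzero(m&(D>0)); d=D[v,u]
    return (np.stack([(u-cx)/f*d,(v-cy)/f*d,d],1)-t)@M
E
python3 - <<'E'
from h import *
for n in ("scene","top"):
    I,D=arm.get_image(n); cv2.imwrite(f"pics/{n}0.png",I[:,:,::-1]); np.savez(f"{n}0.npz",I=I,D=D)
    print(n,arm.camera_params(n))
    for l in ("bearing","vee_stop","bobbin"):
        for r in arm.masks_of(n,l):
            c=cloud(n,D,r['pixels']); 
            print(l,round(r['conf'],2),np.round(r['rect']),ray(n,*r['rect'][:2],0.01).round(3),np.median(c,0).round(3) if len(c) else None)
print(arm.observe())
E
```

```text
pics
scene {'fovy': 46.74360204434144, 'cx': 322.3649190140943, 'cy': 193.9631511151069, 'rvec': array([ 2.05014391, -0.82075246,  0.4249148 ]), 'tvec': array([-0.32715449,  0.28767593,  0.50018644])}
bearing 0.98 [292. 244.  25.  27.] [0.436 0.058 0.01 ] [0.436 0.059 0.012]
bearing 0.67 [349. 245.  29.  24.] [ 0.504 -0.009  0.01 ] [ 0.504 -0.013  0.012]
bearing 0.66 [317. 177.  26.  16.] [0.608 0.182 0.01 ] [0.61  0.187 0.011]
bearing 0.39 [379. 191.  66.  40.] [0.662 0.061 0.01 ] [0.688 0.071 0.019]
vee_stop 0.59 [383. 190.  68.  45.] [0.669 0.057 0.01 ] [0.686 0.07  0.019]
bobbin 0.89 [286. 202.  24.  27.] [0.506 0.157 0.01 ] [0.498 0.143 0.024]
top {'fovy': 48.51678706107612, 'cx': 330.7363944687737, 'cy': 202.52829693303292, 'rvec': array([ 2.19783841, -2.14065646,  0.07676038]), 'tvec': array([0.09046128, 0.56562377, 0.84578972])}
bearing 0.89 [353. 267.  20.  24.] [0.438 0.057 0.01 ] [0.437 0.062 0.013]
bearing 0.67 [289. 178.  26.  20.] [0.612 0.191 0.01 ] [0.612 0.189 0.013]
bearing 0.62 [341. 309.  24.  26.] [0.356 0.079 0.01 ] [0.356 0.083 0.013]
bearing 0.55 [389. 234.  2
[... 173 characters left out ...]
.151 0.01 ] [0.502 0.15  0.03 ]
{'clock': 0.4, 'joints': array([ 1.14241754,  0.43460915,  0.0250098 ,  1.57333807, -0.01159256,
        1.13398364, -0.07515353]), 'dq': array([ 0.00067533, -0.00190195,  0.0007444 , -0.00171998,  0.00156927,
       -0.00034162,  0.00032689]), 'joint_efforts': array([-7.19010732e-04, -6.66969752e+01,  9.82899405e-01, -3.14408505e+01,
       -6.05716486e-02,  3.56070197e-02,  8.19866773e-05]), 'position': array([ 0.19997021, -0.59208166,  0.2266206 ]), 'ee_rot': array([-3.09986516e+00, -5.09217090e-01,  1.11914760e-04]), 'force': array([0.56684184, 0.45188527, 0.44992514]), 'ft_torque': array([-0.00926126,  0.02405303, -0.04683064]), 'width': 0.99770164206092}
```

View pictures.

View pics/top0.png

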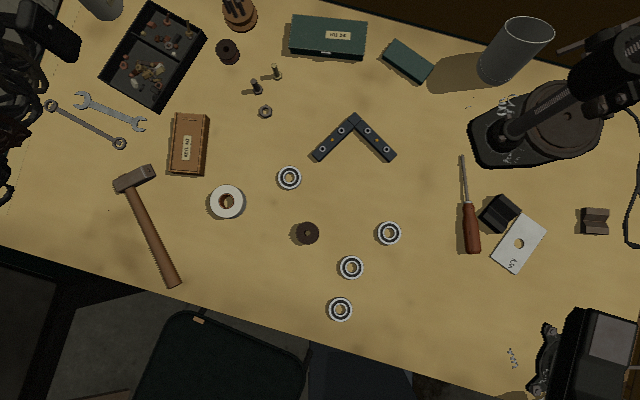

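View pics/scene0.png

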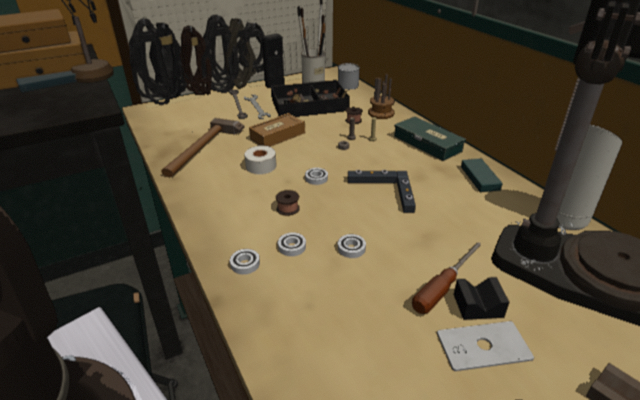

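```bash
python3 - <<'E'
import cv2
I=cv2.imread('pics/top0.png'); cv2.imwrite('pics/top0c.png',cv2.resize(I[100:340,250:450],None,fx=2.5,fy=2.5,interpolation=cv2.INTER_CUBIC))
E
```

```text
(no output)
```

View pics/top0c.png

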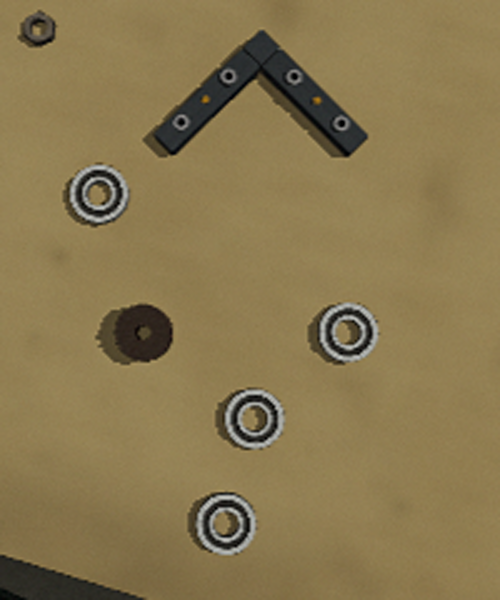

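The top picture shows four bearings, at (389,234), (353,267), (341,309) and (289,178), with y about -0.01, 0.06, 0.08 and 0.19. The one meant is at (389,234): it has the lowest y, so it is farthest right, and the bobbin at (307,234) stands about 160 mm to its left at the same x, as described. The crop confirms it. The vee is at (354,136) with its mouth open downwards, and the way to it is clear. Next I measure accurately.

```bash
cat > meas.py <<'E'
from h import *
from scipy.optimize import least_squares
def circ(P):
    # centre from outer contour hull
    h=cv2.convexHull(P[:,:2].astype(np.float32)*1000)
    (c,r)=cv2.minEnclosingCircle(h); return np.array(c)/1000,r
def vee(n,D,m):
    c=cloud(n,D,m); c=c[(c[:,2]>.014)&(c[:,2]<.023)]
    P=c[:,:2]
    # model: point in L footprint; fit via raster: minimise centreline distance w/ box
    def res(p):
        ct,s=np.cos(p[2]),np.sin(p[2]); q=(P-p[:2])@np.array([[ct,-s],[s,ct]])
        # arms inner faces along (-1,±1)/√2 ; outward normal (1,±1)/√2
        out=[]
        for g in (1,-1):
            a=(-q[:,0]+g*q[:,1])/2**.5; b=(q[:,0]+g*q[:,1])/2**.5
            out.append(np.hypot(np.maximum(0,np.maximum(-22e-3-a,a-.1)),np.maximum(0,np.maximum(-b,b-.022))))
        return np.minimum(*out)
    best=min((least_squares(res,[P[:,0].max()-.03,np.median(P[:,1])+dy,y0],loss='soft_l1',f_scale=.001,x_scale=[.01,.01,.1]) for y0 in (-.4,-.2,0,.2,.4) for dy in(-.02,0,.02)),key=lambda r:r.cost)
    return best.x,best.cost,len(P)
E
python3 - <<'E'
from meas import *
for n in ("top","scene"):
    I,D=arm.get_image(n)
    for r in arm.masks_of(n,"bearing"):
        c=cloud(n,D,r['pixels']); c=c[c[:,2]>.009]
        print(n,np.round(r['rect'][:2]),circ(c),c[:,:2].min(0),c[:,:2].max(0),ray(n,*r['rect'][:2],.012)) 
    r=arm.masks_of(n,"vee_stop")[0]
    x,cst,N=vee(n,D,r['pixels']); print(n,x,cst,N)
    ca,sa=np.cos(x[2]),np.sin(x[2])
    V=I.copy()
    for a,b in ((0,0),(-.0707,.0707),(-.0707,-.0707),(-.0335,0),(.0311,0)):
        u,v=proj(n,[x[0]+ca*a-sa*b,x[1]+sa*a+ca*b,.02]); cv2.circle(V,(round(u*4),round(v*4)),4,(255,0,0),-1,shift=2)
    u,v=[round(k) for k in proj(n,[.65,.06,0])]
    cv2.imwrite(f"pics/v{n}.png",cv2.resize(V[max(0,v-75):v+75,u-100:u+100],None,fx=3,fy=3)[:,:,::-1])
E
```

```text
top [351. 267.] (array([0.43745514, 0.06201426]), 22.97908592224121) [0.41651549 0.04060751] [0.45969607 0.08221438] [0.43722965 0.06207597 0.012     ]
top [340. 308.] (array([0.35615173, 0.0818951 ]), 23.466548919677734) [0.33351776 0.06036379] [0.37921389 0.10531055] [0.35790591 0.08229598 0.012     ]
top [390. 234.] (array([ 0.50776428, -0.01054169]), 23.395906448364258) [ 0.48489662 -0.03304942] [0.53040391 0.01271018] [ 0.50437164 -0.01244892  0.012     ]
top [288. 178.] (array([0.61370978, 0.19079648]), 23.405366897583008) [0.59073971 0.16824734] [0.63571516 0.21282523] [0.61033616 0.1923371  0.012     ]
top [0.71816862 0.06331853 0.01799829] 5.173927080902207e-07 1075
scene [246. 261.] (array([0.35612488, 0.08213905]), 24.299623489379883) [0.3318783  0.05852506] [0.37986962 0.10585647] [0.35371792 0.07507842 0.012     ]
scene [292. 246.] (array([0.43810333, 0.06145704]), 24.02082633972168) [0.41466965 0.03816157] [0.46039726 0.08385643] [0.43235798 0.05216981 0.012     ]
scene [352. 245.] (array([ 0.50747192, -0.01053626]), 24.415063858032227) [ 0.48341107 -0.03446325] [0.53064988 0.01208852] [ 0.50453966 -0.01490451  0.012     ]
scene [317. 176.] (array([0.61363684, 0.19023761]), 24.75917625427246) [0.58971775 0.16604211] [0.63801688 0.2133807 ] [0.60820591 0.18093459 0.012     ]
scene [0.71796762 0.06180783 0.01079686] 8.381496177736887e-06 768
```

View pics/vtop.png

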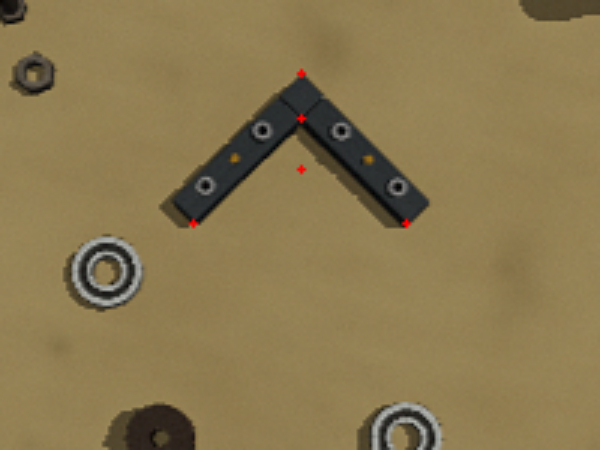

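```bash
python3 - <<'E'
from meas import *
I=np.load('top0.npz')['I'];D=np.load('top0.npz')['D']
c=cloud('top',D,np.ones(D.shape,bool))
print(proj('top',[.2,-.592,.227]),proj('top',[.45,-.01,.227]))
for y0 in np.arange(-.8,.3,.1):
    print(round(y0,1),[ (lambda s: round(float(s.max()),2) if len(s) else None)(c[(abs(c[:,0]-x)<.05)&(abs(c[:,1]-y0)<.05)][:,2]) for x in np.arange(.1,.9,.1)])
s=arm.observe();print(s['clock'],s['force'])
T=R.from_rotvec(s['ee_rot']); print(T.as_matrix().round(3))
print(T.inv().apply(np.array([.45,-.0105,.227])-s['position']))
E
```

```text
(np.float64(815.1819617028618), np.float64(458.7687579488114)) (np.float64(404.37848042679497), np.float64(268.60887262062045))
-0.8 [None, None, None, None, None, None, None, None]
-0.7 [None, None, None, None, None, None, None, None]
-0.6 [None, None, None, None, None, None, None, None]
-0.5 [None, 0.02, 0.04, 0.01, 0.03, 0.01, 0.01, 0.01]
-0.4 [None, 0.11, 0.12, 0.12, 0.03, 0.02, 0.06, 0.06]
-0.3 [None, 0.12, 0.12, 0.11, 0.03, 0.04, 0.39, 0.4]
-0.2 [-0.67, 0.01, 0.01, 0.02, 0.04, 0.04, 0.45, 0.4]
-0.1 [-0.22, 0.01, 0.01, 0.01, 0.01, 0.01, 0.01, 0.03]
-0.0 [-0.21, 0.0, 0.01, 0.02, 0.02, 0.01, 0.03, 0.02]
0.1 [-0.21, None, 0.02, 0.02, 0.03, 0.02, 0.03, 0.01]
0.2 [-0.3, -0.3, 0.01, 0.01, 0.03, 0.02, 0.02, 0.06]
0.7 [-0.54978449  0.26247328 -0.38251036]
[[ 0.947  0.32  -0.   ]
 [ 0.32  -0.947 -0.   ]
 [-0.     0.    -1.   ]]
[ 4.22942361e-01 -4.71085768e-01 -2.83758441e-04]
```

```bash
python3 -m pendant '[[[0.03,-0.033,0],[0,0,0],0.034],[[0.03,-0.033,0],[0,0,0],0.034],[[0.03,-0.033,0],[0,0,0],0.034],[[0.03,-0.033,0],[0,0,0],0.034],[[0.03,-0.033,0],[0,0,0],0.034],[[0.03,-0.033,0],[0,0,0],0.034],[[0.03,-0.033,0],[0,0,0],0.034],[[0.03,-0.033,0],[0,0,0],0.034],[[0.03,-0.033,0],[0,0,0],0.034],[[0.03,-0.033,0],[0,0,0],0.034]]'
python3 -m pendant '[[[0.03,-0.033,0],[0,0,0],0.034],[[0.03,-0.033,0],[0,0,0],0.034],[[0.03,-0.033,0],[0,0,0],0.034],[[0.03,-0.04,0],[0,0,0],0.034],[[0,0,0],[0,0,9],0.034],[[0,0,0],[0,0,8.7],0.034],[[0,0,0],[0,0,0],0.034]]'
python3 - <<'E'
from h import *
s=arm.observe();T=R.from_rotvec(s['ee_rot']); print(s['position'],T.as_matrix().round(3),s['width']*.0918, s['force'])
print(T.inv().apply(np.array([.458,-.0105,.05])-s['position']))
I,D=arm.get_image('top'); cv2.imwrite('pics/t1.png',I[:,:,::-1])
E
```

```text
clock: 1.95
position: [0.3792, -0.1822, 0.2271]
ee_rot: [3.099, 0.509, 0.001]
force: [1.1, -0.5, 0.3]
width: 0.372
clock: 2.82
position: [0.4479, -0.0133, 0.2268]
ee_rot: [3.141, 0.028, 0.0]
force: [-0.8, 0.3, -0.1]
width: 0.371
[ 0.44791423 -0.01331085  0.22682232] [[ 1.     0.018  0.   ]
 [ 0.018 -1.    -0.   ]
 [ 0.     0.    -1.   ]] 0.03402961333980984 [-0.75431586  0.27782704 -0.0736892 ]
[ 0.0100932  -0.00266046  0.17682423]
```

View pics/t1.png

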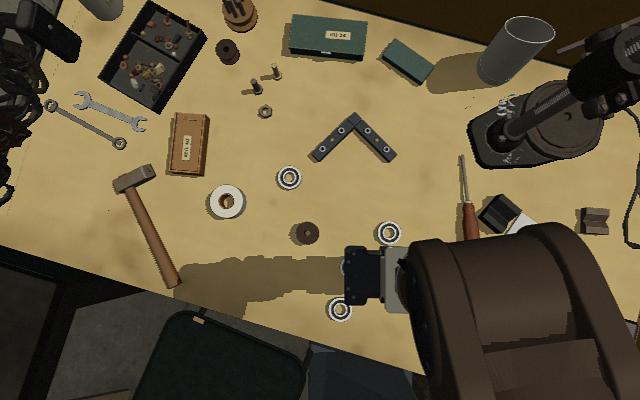

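The gripper is above and behind the bearing at (389,234), with nothing disturbed. Descending.

```bash
python3 -m pendant '[[[0.005,-0.0015,0.035],[0,0,0],0.034],[[0.005,-0.001,0.035],[0,0,0],0.034],[[0,0,0.035],[0,0,0],0.034],[[0,0,0.035],[0,0,0],0.034],[[0,0,0.035],[0,0,0],0.034],[[0,0,0.015],[0,0,0],0.034],[[0,0,0.015],[0,0,0],0.034],[[0,0,0.01],[0,0,0],0.034],[[0,0,0.006],[0,0,0],0.034],[[0,0,0],[0,0,0],0.034]]'
python3 - <<'E'
from h import *
s=arm.observe();T=R.from_rotvec(s['ee_rot'])
for p in ((.482,-.0105,.005),(.655-.0257,.0627,.005),(.6847-.0257,.0627,.005)): print(T.inv().apply(np.array(p)-s['position']))
for n in ("top","scene"):
    I,D=arm.get_image(n); cv2.imwrite(f'pics/{n}2.png',I[:,:,::-1])
    for r in arm.masks_of(n,"bearing"):
        c=cloud(n,D,r['pixels']); c=c[c[:,2]>.009]; c=c[c[:,2]<.017]
        if len(c):print(n,np.round(r['rect']),circ(c) if 0 else cv2.minEnclosingCircle(c[:,:2].astype(np.float32))) 
E
```

```text
clock: 4.12
position: [0.4579, -0.0107, 0.0057]
ee_rot: [3.141, 0.027, 0.0]
force: [0.3, -0.4, -0.8]
width: 0.371
[0.02412894 0.00016938 0.00074467]
[ 0.17265669 -0.0705062   0.00073775]
[ 0.20235236 -0.06999935  0.00073818]
top [288. 178.  26.  24.] ((0.613445520401001, 0.1905497908592224), 0.023542579263448715)
top [340. 311.  23.  27.] ((0.3560374081134796, 0.08242595940828323), 0.023517217487096786)
top [390. 231.  24.  22.] ((0.508661150932312, -0.010258389636874199), 0.023526232689619064)
scene [291. 243.  22.  25.] ((0.4389881193637848, 0.061859436333179474), 0.025144372135400772)
scene [246. 262.  30.  26.] ((0.3567834496498108, 0.08235327899456024), 0.02493487484753132)
```

View pics/scene2.png

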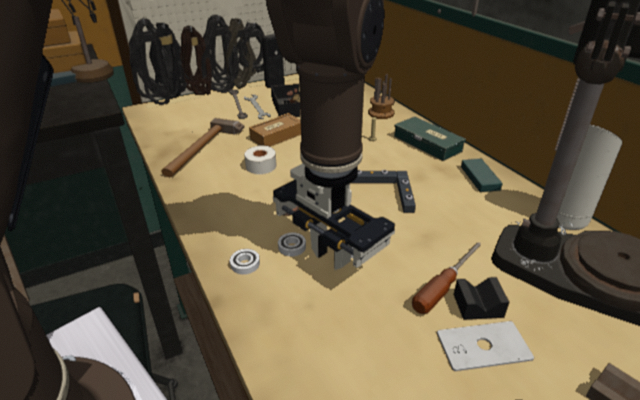

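The fingers are down behind the bearing. The neighbouring bearing at (291,243) is clear of them. Now I make contact gently and push a few millimetres.

```bash
python3 -m pendant '[[[0.008,0,0],[0,0,0],0.034],[[0.008,0,0],[0,0,0],0.034],[[0.004,0,0],[0,0,0],0.034],[[0.004,0,0],[0,0,0],0.034],[[0.004,0,0],[0,0,0],0.034],[[0.004,0,0],[0,0,0],0.034],[[0.004,0,0],[0,0,0],0.034],[[0.004,0,0],[0,0,0],0.034],[[0,0,0],[0,0,0],0.034]]'
cat > look.py <<'E'
from meas import *
import sys
s=arm.observe();T=R.from_rotvec(s['ee_rot']);print(s['position'],s['force'].round(1),s['clock'])
n='top';I,D=arm.get_image(n); cv2.imwrite(f'pics/{sys.argv[1]}.png',I[:,:,::-1]); V=I
for r in arm.masks_of(n,"bearing"):
    c=cloud(n,D,r['pixels']); c=c[(c[:,2]>.009)&(c[:,2]<.017)]
    if len(c)>20:
        (x,y),rad=cv2.minEnclosingCircle(c[:,:2].astype(np.float32)); print(np.round(r['rect']),round(x,4),round(y,4),round(rad,4),'tool vec',T.inv().apply(np.array([x,y,.005])-s['position']).round(4),'to seat',T.inv().apply(np.array([.6847-x,.0627-y,0])).round(4))
E
python3 look.py t3
```

```text
clock: 5.45
position: [0.4983, -0.01, 0.0058]
ee_rot: [-3.141, -0.026, -0.001]
force: [-0.8, 0.3, -0.1]
width: 0.369
[ 0.49832357 -0.01001403  0.00577763] [-0.8  0.3 -0.1] 5.45
[287. 179.  22.  25.] 0.6131 0.1905 0.0234 tool vec [ 0.1182 -0.1985  0.0009] to seat [0.0694 0.1289 0.    ]
[339. 309.  26.  25.] 0.3561 0.0824 0.0234 tool vec [-0.1407 -0.0947  0.0007] to seat [3.282e-01 2.520e-02 2.000e-04]
[352. 268.  22.  18.] 0.4383 0.0617 0.0234 tool vec [-0.0588 -0.0727  0.0007] to seat [2.464e-01 3.100e-03 1.000e-04]
```

```bash
python3 - <<'E'
import cv2
I=cv2.imread('pics/t3.png'); cv2.imwrite('pics/t3c.png',cv2.resize(I[100:330,270:470],None,fx=2.5,fy=2.5,interpolation=cv2.INTER_CUBIC))
E
```

```text
(no output)
```

View pics/t3c.png

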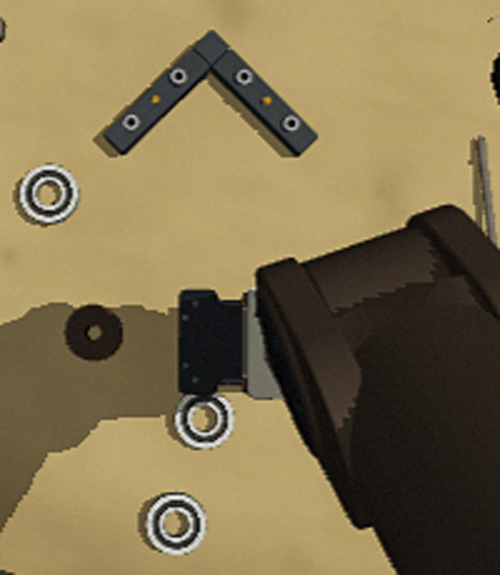

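The bearing is hidden under the hand from above, so I check with the scene camera.

```bash
python3 - <<'E'
from h import *
I,D=arm.get_image('scene')
u,v=[round(k) for k in proj('scene',[.51,-.01,.02])]; print(u,v, proj('scene',[.524,-.01,.014]))
cv2.imwrite('pics/s3c.png',cv2.resize(I[v-70:v+50,u-90:u+90],None,fx=4,fy=4,interpolation=cv2.INTER_CUBIC)[:,:,::-1])
E
```

```text
352 239 (np.float64(357.66668580763326), np.float64(237.55936843593628))
```

View pics/s3c.png

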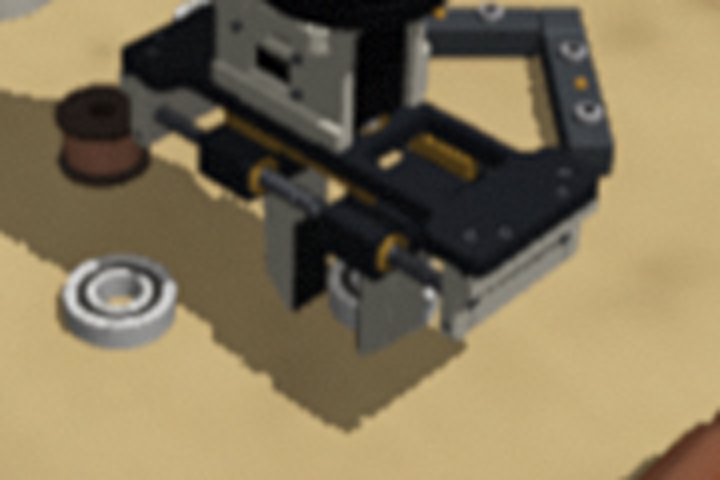

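The bearing sits in the notch between the two fingertips, at about (345,300) in the crop. Pushing it diagonally towards the vee's centre line.

```bash
python3 -m pendant '[[[0.008,-0.0042,0],[0,0,0],0.034],[[0.012,-0.0064,0],[0,0,0],0.034],[[0.012,-0.0064,0],[0,0,0],0.034],[[0.012,-0.0064,0],[0,0,0],0.034],[[0.012,-0.0064,0],[0,0,0],0.034],[[0.012,-0.0064,0],[0,0,0],0.034],[[0.012,-0.0064,0],[0,0,0],0.034],[[0.012,-0.0064,0],[0,0,0],0.034],[[0.012,-0.0064,0],[0,0,0],0.034],[[0.012,-0.0064,0],[0,0,0],0.034]]'
python3 -m pendant '[[[0.01,-0.0055,0],[0,0,0],0.034],[[0.006,-0.003,0],[0,0,0],0.034],[[0,0,0],[0,0,0],0.034]]'
python3 - <<'E'
from h import *
s=arm.observe();T=R.from_rotvec(s['ee_rot']);print(s['position'],s['force'].round(1),T.inv().apply(np.array([.659,.0627,.005])-s['position']))
I,D=arm.get_image('scene')
u,v=[round(k) for k in proj('scene',[.65,.06,.02])]; print(u,v)
cv2.imwrite('pics/s4c.png',cv2.resize(I[v-60:v+60,u-90:u+90],None,fx=4,fy=4,interpolation=cv2.INTER_CUBIC)[:,:,::-1])
E
```

```text
clock: 6.85
position: [0.6135, 0.0541, 0.0057]
ee_rot: [3.141, 0.026, -0.0]
force: [-0.4, -0.1, -0.5]
width: 0.37
clock: 7.22
position: [0.629, 0.0628, 0.0057]
ee_rot: [-3.141, -0.027, -0.0]
force: [-0.5, 0.3, -0.4]
width: 0.368
[0.62898094 0.06277867 0.00566564] [-0.5  0.3 -0.4] [0.03001315 0.00059138 0.00067423]
376 189
```

View pics/s4c.png

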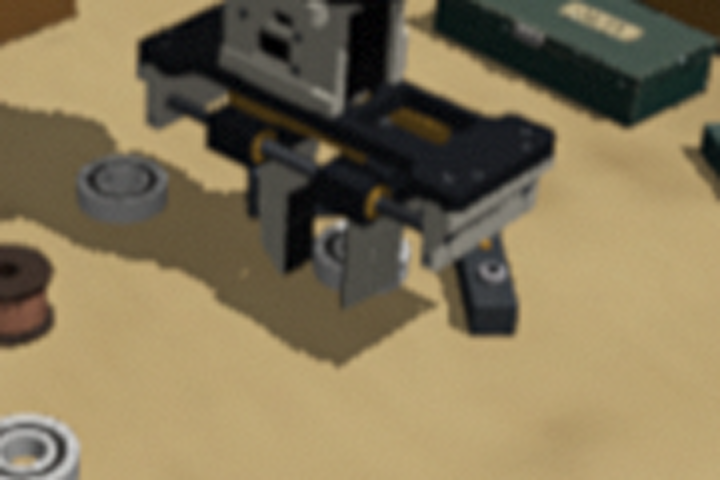

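The bearing is still in the notch, inside the mouth. Now the final push along the centre line, watching the force.

```bash
python3 -m pendant '[[[0.006,0.0,0],[0,0,0],0.034],[[0.006,0,0],[0,0,0],0.034],[[0.005,0,0],[0,0,0],0.034],[[0.004,0,0],[0,0,0],0.034],[[0.003,0,0],[0,0,0],0.034],[[0.002,0,0],[0,0,0],0.034],[[0,0,0],[0,0,0],0.034]]'
python3 -m pendant '[[[0.001,0,0],[0,0,0],0.034],[[0.001,0,0],[0,0,0],0.034],[[0,0,0],[0,0,0],0.034]]'
python3 -m pendant '[[[0.001,0,0],[0,0,0],0.034],[[0.001,0,0],[0,0,0],0.034],[[0,0,0],[0,0,0],0.034]]'
```

```text
clock: 8.15
position: [0.6548, 0.0629, 0.0057]
ee_rot: [-3.141, -0.026, -0.0]
force: [0.4, -0.2, 0.0]
width: 0.368
clock: 8.52
position: [0.6567, 0.0629, 0.0057]
ee_rot: [-3.141, -0.026, -0.0]
force: [-0.3, 0.4, 0.3]
width: 0.369
clock: 8.9
position: [0.6588, 0.0629, 0.0057]
ee_rot: [3.141, 0.026, 0.0]
force: [-0.1, 0.3, -0.2]
width: 0.373
```

```bash
python3 -m pendant '[[[0.001,0,0],[0,0,0],0.034],[[0,0,0],[0,0,0],0.034]]'
python3 -m pendant '[[[0.001,0,0],[0,0,0],0.034],[[0,0,0],[0,0,0],0.034]]'
python3 -m pendant '[[[0.001,0,0],[0,0,0],0.034],[[0,0,0],[0,0,0],0.034]]'
```

```text
clock: 9.15
position: [0.6594, 0.0629, 0.0056]
ee_rot: [3.141, 0.026, -0.001]
force: [-1.5, -0.6, 0.6]
width: 0.374
clock: 9.4
position: [0.6599, 0.0628, 0.0055]
ee_rot: [3.141, 0.026, -0.002]
force: [-4.8, -1.5, 1.0]
width: 0.371
clock: 9.65
position: [0.6602, 0.0627, 0.0054]
ee_rot: [3.141, 0.026, -0.004]
force: [-5.8, -0.9, 4.0]
width: 0.372
```

Force builds exactly where it was expected (TCP x about 0.659). One more small push, then I back straight off.

```bash
python3 -m pendant '[[[0.001,0,0],[0,0,0],0.034],[[0,0,0],[0,0,0],0.034]]'
python3 -m pendant '[[[-0.002,0,0],[0,0,0],0.034],[[-0.002,0,0],[0,0,0],0.034],[[-0.003,0,0],[0,0,0],0.034],[[-0.01,0,0],[0,0,0],0.034],[[-0.02,0,0],[0,0,0],0.034],[[-0.02,0,0],[0,0,0],0.034],[[0,0,-0.04],[0,0,0],0.034],[[0,0,-0.05],[0,0,0],0.034],[[0,0,-0.05],[0,0,0],0.034],[[0,0,0],[0,0,0],0.034]]'
python3 -m pendant '[[[-0.04,0.02,0],[0,0,0],0.034],[[-0.04,0.04,0],[0,0,0],0.034],[[-0.03,0.04,0],[0,0,0],0.034],[[0,0.04,0],[0,0,0],0.034],[[0,0,0],[0,0,0],0.034]]'
python3 look.py t5; python3 - <<'E'
from meas import *
I,D=arm.get_image('top'); r=arm.masks_of('top','vee_stop')[0]; print(vee('top',D,r['pixels']))
for b in arm.masks_of('top','bobbin')[:1]: print(b['rect'],np.median(cloud('top',D,b['pixels']),0))
a=cv2.resize(I[90:240,270:440],None,fx=3,fy=3,interpolation=cv2.INTER_CUBIC)
cv2.imwrite('pics/t5c.png',a[:,:,::-1])
E
```

```text
clock: 9.9
position: [0.6605, 0.0627, 0.0053]
ee_rot: [3.141, 0.026, -0.006]
force: [-9.7, -1.0, 5.3]
width: 0.371
clock: 11.15
position: [0.608, 0.0629, 0.1502]
ee_rot: [-3.14, -0.026, -0.013]
force: [1.1, 0.5, -0.6]
width: 0.367
clock: 11.78
position: [0.4967, -0.0834, 0.1449]
ee_rot: [3.14, 0.018, -0.002]
force: [0.5, 0.5, 0.6]
width: 0.371
[ 0.49670834 -0.08336994  0.14494212] [0.5 0.5 0.6] 11.775
[352. 268.  19.  21.] 0.4375 0.063 0.0233 tool vec [-0.0574 -0.1472  0.1398] to seat [ 0.2472  0.0031 -0.0003]
[341. 309.  25.  24.] 0.3559 0.0823 0.0236 tool vec [-0.1388 -0.1675  0.1398] to seat [ 3.286e-01  2.340e-02 -3.000e-04]
[353. 145.  22.  25.] 0.6847 0.0638 0.0242 tool vec [ 0.1898 -0.1453  0.1395] to seat [-0.      0.0011  0.    ]
[288. 178.  26.  23.] 0.6134 0.1905 0.0236 tool vec [ 0.1199 -0.2728  0.1394] to seat [6.980e-02 1.286e-01 1.000e-04]
(array([0.71779319, 0.0630848 , 0.01936738]), np.float64(5.450735574269489e-06), 1087)
[306.8, 232.9, 23.2, 25.6] [0.50247724 0.15014313 0.02991856]
```

View pics/t5c.png

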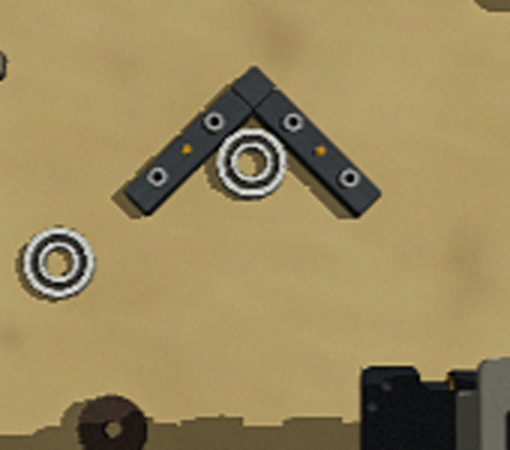

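The bearing is in the vee, at (251,161) in the crop, and the others and the bobbin are unmoved. The circle fit is slightly enlarged and about 1 mm to the left, so I check seating more finely from both cameras.

```bash
python3 - <<'E'
from meas import *
for n in ('top','scene'):
    I,D=arm.get_image(n)
    m=np.ones(D.shape,bool); f,cx,cy,M,t=cam(n)
    v,u=np.nonzero(D>0); P=cloud(n,D,m)
    k=(np.hypot(P[:,0]-.6847,P[:,1]-.0627)<.027); P=P[k]; col=I[v[k],u[k]].astype(float).mean(1)
    h=P[:,2]; q=P[(h>.0115)&(h<.0165)]
    def res(p):  # annulus residual
        r=np.hypot(*(q[:,:2]-p).T); return np.maximum(0,r-.0235)+np.maximum(0,.010-r)
    s=least_squares(res,[.6847,.0627],loss='soft_l1',f_scale=.0005); print(n,len(q),s.x.round(4),s.cost)
    b=P[(col>140)&(h<.017)&(h>.008)]; print(' bright',len(b),circ(b))
    V=cv2.resize(I,None,fx=6,fy=6,interpolation=cv2.INTER_CUBIC)
    for c0,colr in (((.6847,.0627),(255,0,0)),):
        pts=[proj(n,[c0[0]+.0235*np.cos(a),c0[1]+.0235*np.sin(a),.014]) for a in np.linspace(0,6.28,80)]
        cv2.polylines(V,[np.round((np.array(pts)+.5)*6).astype(int)],True,colr,1)
    x,y=[round(k*6) for k in proj(n,[.69,.0627,.014])]
    cv2.imwrite(f'pics/f{n}.png',V[y-200:y+200,x-250:x+250,::-1])
E
cd pics; python3 -c "
import cv2,numpy as np
a=np.vstack([cv2.imread('ftop.png')[50:350],cv2.imread('fscene.png')[50:350]]);cv2.imwrite('fboth.png',a)"
```

```text
top 301 [0.685  0.0632] 1.346960982380613e-05
 bright 171 (array([0.6842478 , 0.06366215]), 22.936323165893555)
scene 127 [0.6855 0.0632] 7.87833945929215e-06
 bright 78 (array([0.68351599, 0.06162021]), 23.361278533935547)
```

View pics/fboth.png

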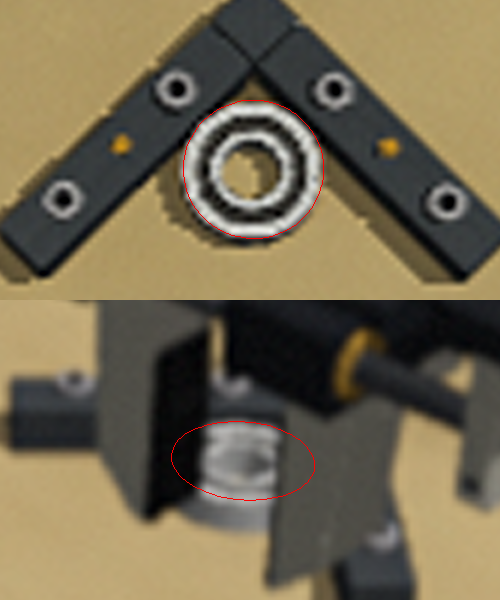

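The overlay of the computed seat circle matches the bearing to within a pixel, and the robot touches nothing. Handing in.

```bash
python3 -c "
from cell import arm
print(arm.observe()['clock'],arm.sign_off())"
```

```text
the job is handed in; nothing more can be done
12.125 None
```

The bearing farthest to the robot's right is seated in the vee, and I handed the job in at 12.1 s with the robot clear of everything.

I pushed it along the bench in a notch made by the part-open fingers. It went diagonally to the vee's centre line, then straight in until it stopped firmly at a wrist force of about 10–11 N. Then I backed straight off and lifted.

**Last checks**
- **Seat position:** the measured centre from above is about (0.685, 0.063), against a computed seat of (0.6847, 0.0627). The drawn seat circle lies on the bearing to within about a pixel.
- **Disagreement:** individual fits differed by 0.5–1 mm, mostly sideways. That is within the 2 mm calibration, so I took it as noise.
- **Scene camera:** the gripper partly hid the bearing in that view, so that check is weak.
- **Other things:** the bobbin, the other three bearings and the vee all measured where they started.

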